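# Set the gearbox selector to its third click

## Task

Put the gearbox on the bench in neutral: with the fingertips, push the black selector lever on top of it fully home, to the end of its slot with the bolted stop block, and then push it back the other way to the third click (home itself not counted) and leave it resting in that notch, let go. Do not let it run on past the third notch to the fourth, and only push the lever from one side at a time, never pinch it. Leave all the loose things on the gearbox and the bench where they are.

Things in the scene. Friction and masses are not known exactly. Their poses are not given: they have to be found in the camera images.
- gearbox: gearbox fixed on the bench: oblong cast case 335 mm long (its y), 208 mm wide at the big end, 164 mm at the small end, flat top cover 130 mm above the bench. Origin on the bench under the middle of the lever's travel; z up, y along the lever's slot: +y to the home (small) end, -y to the big end. Comb teeth beside the slot mark the gaps between notches
- stop_block (a point): centre of the top of the home stop: a dark steel block with two bolts, 44 mm (across the slot) x 10 x 8 mm high on the cover, at the home end of the slot (gearbox y = +52 mm)
- shaft_top (a point): centre of the top of the upright splined shaft, 36 mm across, 60 mm high above the cover (72 mm collar at its foot), at gearbox y = -165 mm; fixed, not part of the job
- selector (a joint): lever along its slot, m: 0 = fully home (hard stop), growing to the gearbox's -y; hard stop at 0.064. A spring ball holds it in notches at 0 and 0.016, 0.032, 0.048, 0.064 (clicks 1 to 4), crests half-way between. The push needed is about 9 N to leave a notch, falling to nothing at the crest; then the lever snaps by itself into the next notch. Begins in notch 1, 2 or 3
- lever_grip (a point): middle of the lever's black upright grip, 165 mm above the bench, at gearbox x = 0, y = 32 mm minus the selector value. The grip is a rounded block 40 mm across the slot (gearbox x), 20 mm along it (y), from 12 to 58 mm above the cover, on a short steel stem. Push it on one of its two faces along the slot; pressing on both at once is pinching
- bearing: steel bearing ring lying flat on the gearbox cover, 52 mm across, 15 mm high; origin at the centre of its underside; leave it alone
- socket: steel socket, an upright cylinder 24 mm across and 38 mm high on the gearbox cover; origin at the centre of its underside; leave it alone
- bolt: dark bolt standing on its head on the gearbox cover, beside the lever's slot, head 22 mm across, 35 mm high in all; origin at the centre of its underside; leave it alone
- gear: dark steel gear lying flat on the bench, 88 mm across, 30 mm high at the hub; origin at the centre of its underside; leave it alone
- cup: white paper-like cup on the bench, 76 mm across the rim, 95 mm high; origin at the centre of its underside; leave it alone
- wrench: steel open wrench lying on the bench, 200 mm long; its x axis runs along it; leave it alone
- screwdriver: screwdriver with a grey handle lying on the bench; its x axis runs along it; leave it alone

How it is judged (in metres and radians):
On the way:
1. the lever is fully home (value of joint selector below 0.003 m), for 0.2 s.
At the end, for the whole second after the job is handed in: after having been fully home (within 3 mm of the stop for 0.2 s), the lever rests in the third notch from home (48 mm, within 3.5 mm) and is let go (value of joint selector between 0.0445 and 0.0515 m and velocity of joint selector between -0.01 and 0.01 m/s); the robot touches nothing.
It fails at once if the lever runs past the third notch, over the crest towards the fourth (value of joint selector above 0.058 m).
It fails at once if the lever is pinched: the fingers press on both halves of its grip at once (contact force between the fingers and selector_c1 above 1.5 N and contact force between the fingers and selector_c2 above 1.5 N).
It fails at once if a loose thing on the gearbox or the bench is moved by more than 15 mm, or lifted (distance of any of bearing, socket, bolt, gear, cup, wrench, screwdriver from where it was at the start of the episode above 0.015 m).
It also fails if it takes over 61 s, if anything falls off the work surface, if the arm or the gripper's body presses on something with over 40 N, if the wrist force passes 120 N, or if a joint passes its speed limit or range.

## Robot

A 6-joint arm with a two-finger parallel gripper is mounted at the origin on the work surface. World frame = base frame: x ahead of the robot, y to its left, z up, the work surface at z = 0. Lengths are in m, angles in degrees, forces in N, time in s.
With the tool pointing down it reaches from about 0.4 to 0.825 m from the base axis. Payload 7 kg.
Tool frame: the origin (TCP) lies midway between the tips of the shut fingers; the grasp point (between the pads) lies r.grasp_offset behind it (r.grasp_offset is the distance from the TCP to the grasp point, in m); x points along the fingers, z is the direction in which the jaws open and shut, and the axes are right-handed (so a half turn about x gives the same grasp; the last joint's range is limited). The gripper opens to 88 mm and grips with 3 to 60 N. Pads are 19 mm wide; open, the fingers measure 130 mm over their backs; the gripper's body (78 mm by 193 mm) begins 47 mm behind the grasp point.
Start: joints at [89.444, 20.546, 0.682, 0, -70.136, -16.507], TCP at [0.198, 0.645, 0.227] pointing down, gripper open.
Joint ranges: [-176.03, 176.03], [-82.01, 121.73], [-58.28, 71.71], [-173.87, 95.51], [-174.79, -0.11], [-173.66, 173.66]. Speed limits (degrees/s): [136.94, 136.94, 172.46, 180, 180, 180].

## Interface

Orientations are given as [roll, pitch, yaw] about the fixed x, y, z axes, in that order (R = Rz(yaw) Ry(pitch) Rx(roll)).
In Python, from plant import readout, vision, close_job, r gives the robot as it stands.
- The arm moves only by the shell command python3 -m handwheel 'ROWS' [OPENING] [FORCE]. ROWS is JSON, a list that holds one entry, the list of rows, each a list of 4 numbers: the shift along the world's x, y, z in units of 40 mm (1.0 is 40 mm), then the turn about the world's z in units of 5 degrees (1.0 is 5 degrees). In form: [[[tx, ty, tz, roll], ...]]. A call has 1 to 8 rows; each row shifts and turns the pose as measured when the row begins; what a row does not reach is not made up. A row lasts 1/10 s, in which the tool goes at most 50 mm and 8.59 degrees, less where a joint would pass 70% of its speed; a pose out of reach is approached as far as the arm can. A call is refused whole if a number of a shift passes 1 or a number of a turn 1, either way. A call with a gripper value outside its range is refused whole. OPENING is the finger opening in mm, from 0 to 87.6, set as the call begins (- or left out, the last holds). The fingers move at their own pace and stop on an object; FORCE is the grip in N (left out, the last holds). Time passes only in rows, so rows that do not move let the fingers close. It gives the time, the measured TCP pose, the force and the opening at its end, in the units of the state.
- readout.get_state(): the state, without advancing time (a new reading comes with each control period).
- vision.capture(name): name is "scene" or "top"; returns the picture (384x512x3 uint8, blue, green, red); there is no depth.
- vision.get_calibration(name): a dict with "intrinsics" (3x3 intrinsics, pixels), "pose" (4x4, takes a point from camera to world coordinates). Camera axes: x right, y up, looking along -z (the intrinsics and any distortion apply to the point x, -y, -z); pixel columns grow to the right and rows downward; lengths in m; the calibration is good to about 2 mm. A picture is of the moment at which its call begins. get_calibration takes no time and is no camera call.
- close_job(): hands the job in, once; it reports no verdict.
The state is a dict: "time_s": time; "joints": joint angles; "qd": joint speeds; "joint_torque": joint torques, N m; "tcp_pos": TCP position; "eef_rot": TCP orientation; "contact_force": force on the tool from outside, world axes, zero at the start; "moment": the same for the moment, N m; "gripper_width": finger opening in m.
Only numpy, scipy, OpenCV 4.12 (cv2) and the standard library are available. Lean on these libraries where they do the work, as an engineer would, in place of code of your own. Each camera call takes 0.05 s, during which the arm holds its last target.

## Working session

There is one attempt and no reset: what is moved stays moved. The work goes in short steps, Python scripts to look and compute and a shell command to move; the robot and the scene stay as the last step left them, time stands still between calls to the robot, and variables do not carry over. Pictures are saved under pics/ and viewed, and the job is handed in when it is done.

```bash
ls; mkdir -p pics; python3 - <<'E'
from plant import readout, vision, r
import cv2
s=readout.get_state()
print(s, r.grasp_offset)
for n in ("scene","top"):
    cv2.imwrite(f"pics/{n}0.png",vision.capture(n)); print(n,vision.get_calibration(n))
E
```

```text
pics
{'time_s': 0.0, 'joints': array([ 8.94451757e+01,  2.05916778e+01,  6.33315793e-01, -1.78779068e-02,
       -7.01350658e+01, -1.65094781e+01]), 'qd': array([ 0.01951951,  0.01396308, -0.00291361, -0.06751079,  0.05606369,
       -0.02358451]), 'joint_torque': array([ 3.20988611e-04, -5.82713485e+01,  2.93054563e+01,  6.99708447e+00,
        6.95720402e-03, -1.49336333e-04]), 'tcp_pos': array([0.19794235, 0.64481937, 0.22562351]), 'eef_rot': array([   6.31321559,   89.90507212, -100.75717552]), 'contact_force': array([0.507419  , 0.37209274, 0.38527752]), 'moment': array([-0.04435241,  0.03048965,  0.04768125]), 'gripper_width': 0.0874588253992924} 0.0188
scene {'intrinsics': array([[432.95382789,   0.        , 253.22398027],
       [  0.        , 432.95382789, 191.78164669],
       [  0.        ,   0.        ,   1.        ]]), 'pose': array([[ 0.64701708, -0.44818263,  0.61684781,  1.28866214],
       [ 0.76224716,  0.36040452, -0.53766891, -0.63797608],
       [ 0.01865913,  0.81807146,  0.57481381,  0.81297489],
       [ 0.        ,  0.        ,  0.        ,  1.        ]])}
top {'intrinsics': array([[355.81702492,   0.        , 247.64366286],
       [  0.        , 355.81702492, 185.45269644],
       [  0.        ,   0.        ,   1.        ]]), 'pose': array([[ 1.71485902e-02,  9.96624483e-01, -8.02842848e-02,
         4.78051485e-01],
       [-9.99706506e-01,  1.84649623e-02,  1.56827250e-02,
        -8.28780899e-04],
       [ 1.71122340e-02,  7.99917852e-02,  9.96648627e-01,
         1.06706109e+00],
       [ 0.00000000e+00,  0.00000000e+00,  0.00000000e+00,
         1.00000000e+00]])}
```

View pics/scene0.png

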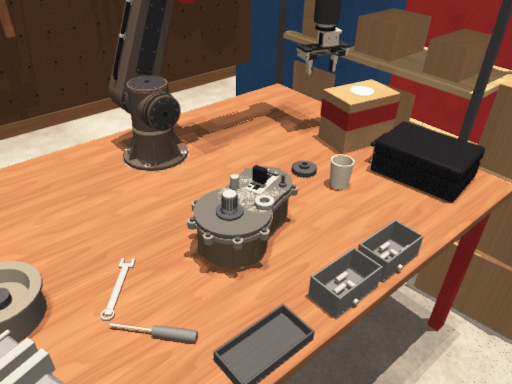

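View pics/top0.png

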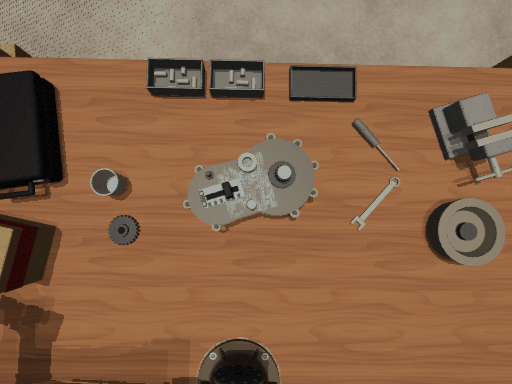

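```bash
python3 - <<'E'
import cv2
a=cv2.imread("pics/top0.png")[125:240,175:330]; cv2.imwrite("pics/t1.png",cv2.resize(a,None,fx=5,fy=5,interpolation=cv2.INTER_CUBIC))
a=cv2.imread("pics/scene0.png")[155:265,185:305]; cv2.imwrite("pics/s1.png",cv2.resize(a,None,fx=5,fy=5,interpolation=cv2.INTER_CUBIC))
E
```

```text
(no output)
```

View pics/t1.png

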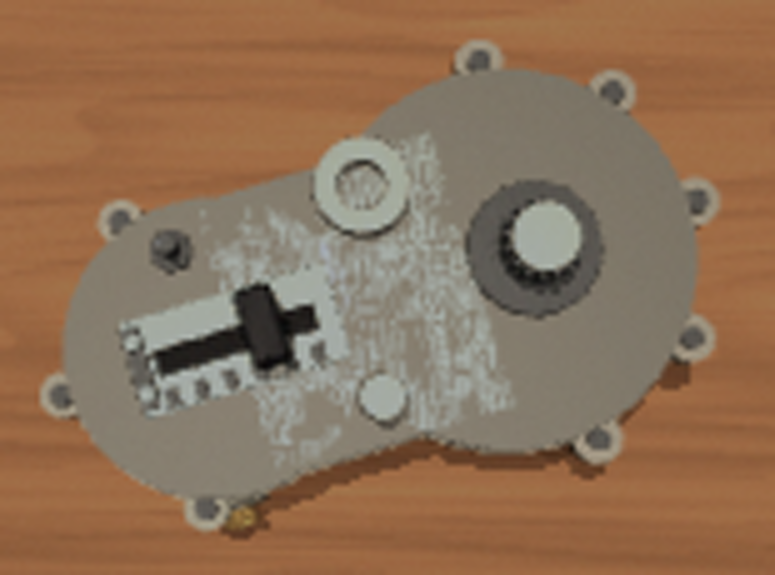

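View pics/s1.png

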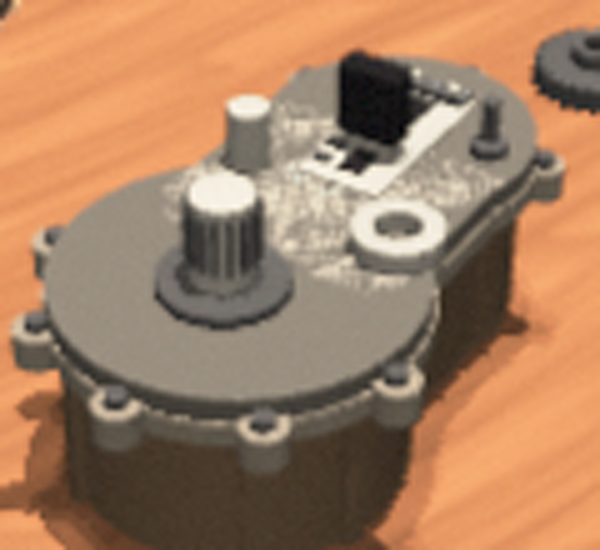

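The top picture (crop = ×5, offset 175,125) shows the shaft top at about (284,172), the stop block's bolts at about (201.5,193.5) and (204.5,204), and the black grip at about (227,190). The bolt, socket and bearing stand well clear of the line of the slot.

```bash
cat > h.py <<'E'
import numpy as np, cv2
from plant import vision
def ray(n,u,v,z):
    c=vision.get_calibration(n);K=c["intrinsics"];P=c["pose"]
    d=P[:3,:3]@np.array([(u-K[0,2])/K[0,0],-(v-K[1,2])/K[1,1],-1.]);o=P[:3,3]
    return o+d*(z-o[2])/d[2]
def proj(n,p):
    c=vision.get_calibration(n);K=c["intrinsics"];P=c["pose"]
    q=P[:3,:3].T@(np.array(p)-P[:3,3]);return K[0,2]+K[0,0]*q[0]/-q[2],K[1,2]-K[1,1]*q[1]/-q[2]
E
python3 - <<'E'
from h import *
T=lambda u,v,z: ray("top",175+(u+.5)/5-.5,125+(v+.5)/5-.5,z)
S=lambda u,v,z: ray("scene",185+(u+.5)/5-.5,155+(v+.5)/5-.5,z)
sh=T(547,237,.19); sb=(T(132,342,.138)+T(148,395,.138))/2
shs=S(224,193,.19)
print("shaft",sh,shs,"stop",sb,"dist",np.linalg.norm(sh-sb)," want .217ish")
y=(sb-sh);y[2]=0;y/=np.linalg.norm(y);x=np.array([y[1],-y[0],0])
o1=sh+.165*y;o2=sb-.052*y
print("y",y,np.degrees(np.arctan2(y[1],y[0])),o1,o2)
o=(o1+o2)/2;o[2]=0
for nm,u,v,z in [("bolt",170,245,.165),("socket",382,398,.168),("bearing",360,187,.145),("slotL",160,365,.13),("slotR",312,317,.13),("gripTopBack",250,290,.188),("gripTopFront",272,362,.188)]:
    d=T(u,v,z)-o; print(nm,(d@x).round(4),(d@y).round(4))
for nm,u,v,z in [("gripTop",380,65,.188),("socket",249,105,.168),("bolt",490,103,.165)]:
    d=S(u,v,z)-o; print("S",nm,(d@x).round(4),(d@y).round(4))
# predicted grip top corners for notches
for q in (.016,.032,.048):
    print(q,[tuple(np.round((np.array(proj("top",o+sx*.02*x+(.032-q+sy*.01)*y+[0,0,.188]))-[175,125])*5+2)) for sx in(-1,1) for sy in (-1,1)],
     [tuple(np.round((np.array(proj("scene",o+sx*.02*x+(.032-q+sy*.01)*y+[0,0,.188]))-[185,155])*5+2)) for sx in(-1,1) for sy in (-1,1)])
E
```

```text
shaft [ 0.58391041 -0.10440186  0.19      ] [ 0.58765698 -0.10543025  0.19      ] stop [0.51714045 0.10138994 0.138     ] dist 0.2225140318222264  want .217ish
y [-0.30861626  0.95118663  0.        ] 107.97585965113157 [0.53298873 0.05254393 0.19      ] [0.5331885  0.05192824 0.138     ]
bolt 0.0539 0.0168
socket -0.0521 -0.0635
bearing 0.0571 -0.0856
slotL -0.0007 0.0418
slotR 0.0002 -0.042
gripTopBack 0.0178 -0.0159
gripTopFront -0.0196 -0.0161
S gripTop 0.0047 -0.0179
S socket -0.05 -0.065
S bolt 0.0574 0.0136
0.016 [(np.float64(229.0), np.float64(376.0)), (np.float64(190.0), np.float64(388.0)), (np.float64(206.0), np.float64(299.0)), (np.float64(167.0), np.float64(310.0))] [(np.float64(364.0), np.float64(33.0)), (np.float64(382.0), np.float64(18.0)), (np.float64(426.0), np.float64(54.0)), (np.float64(444.0), np.float64(38.0))]
0.032 [(np.float64(260.0), np.float64(366.0)), (np.float64(222.0), np.float64(378.0)), (np.float64(237.0), np.float64(289.0)), (np.float64(198.0), np.float64(301.0))] [(np.float64(349.0), np.float64(46.0)), (np.float64(368.0), np.float64(30.0)), (np.float64(412.0), np.float64(67.0)), (np.float64(430.0), np.float64(51.0))]
0.048 [(np.float64(291.0), np.float64(357.0)), (np.float64(253.0), np.float64(369.0)), (np.float64(268.0), np.float64(280.0)), (np.float64(229.0), np.float64(291.0))] [(np.float64(334.0), np.float64(58.0)), (np.float64(353.0), np.float64(43.0)), (np.float64(397.0), np.float64(80.0)), (np.float64(415.0), np.float64(64.0))]
```

The two views put the grip at gearbox y ≈ -0.016, which is notch 3. Gearbox y points 108° in the world, and the origin is at about (0.533, 0.052). Next I need the jaw heading and the displacement.

```bash
cat >> h.py <<'E'
from plant import readout
from scipy.spatial.transform import Rotation as R
O=np.array([.5331,.0522]);Y=np.array([-.3086,.9512]);X=np.array([Y[1],-Y[0]])
def st():
    s=readout.get_state();M=R.from_euler("xyz",s["eef_rot"],degrees=True).as_matrix()
    p=s["tcp_pos"];d=p[:2]-O;f=s["contact_force"]
    print("t",round(s["time_s"],2),"tcp",p.round(4),"gb",(d@X).round(4),(d@Y).round(4),"jaw",np.degrees(np.arctan2(M[1,2],M[0,2])).round(1),"toolx",M[:,0].round(3),"Fgb",(f[:2]@X).round(1),(f[:2]@Y).round(1),f[2].round(1),"w",s["gripper_width"].round(4),"j",s["joints"].round(0))
    return s
def goto(gx,gy):
    s=readout.get_state(); t=O+gx*X+gy*Y-s["tcp_pos"][:2]; print("units",(t/.04).round(2))
E
python3 -c "
from h import *
st();goto(0,-.05)"
```

```text
Traceback (most recent call last):
  File "h.py", line 16, in st
    print("t",round(s["time_s"],2),"tcp",p.round(4),"gb",(d@X).round(4),(d@Y).round(4),"jaw",np.degrees(np.arctan2(M[1,2],M[0,2])).round(1),"toolx",M[:,0].round(3),"Fgb",(f[:2]@X).round(1),(f[:2]@Y).round(1),f[2].round(1),"w",s["gripper_width"].round(4),"j",s["joints"].round(0))
                                                                                                                                                                                                                                  ^^^^^^^^^^^^^^^^^^^^^^^^
AttributeError: 'float' object has no attribute 'round'
```

```bash
sed -i 's/s\["gripper_width"\].round(4)/round(s["gripper_width"],4)/' h.py; python3 -c "
from h import *
st();goto(0,-.05)"
```

```text
t 0.1 tcp [0.198  0.6449 0.2257] gb -0.1359 0.6672 jaw -107.1 toolx [-0.    -0.001 -1.   ] Fgb 0.7 1.0 0.3 w 0.0875 j [ 89.  21.   1.  -0. -70. -17.]
units [  8.76 -16.01]
```

```bash
python3 -m handwheel '[[[0.44,-0.8,0.4,-0.55],[0.44,-0.8,0.4,-0.55],[0.44,-0.8,0,-0.55],[0.44,-0.8,0,-0.55],[0.44,-0.8,0,-0.55],[0.44,-0.8,0,-0.55],[0.44,-0.8,0,-0.55],[0.44,-0.8,0,-0.55]]]' 0 20; python3 -m handwheel '[[[0.44,-0.8,0,-0.55],[0.44,-0.8,0,-0.55],[0.44,-0.8,0,-0.55],[0.44,-0.8,0,-0.55],[0.44,-0.8,0,-0.55],[0.44,-0.8,0,-0.55],[0,0,0,0],[0,0,0,0]]]'; python3 -c "
from h import *
st();goto(0,-.05)"
```

```text
time_s: 0.9
tcp_pos: [0.3394, 0.3806, 0.253]
eef_rot: [10.0, 89.4, -119.6]
contact_force: [0.3, 0.4, -0.6]
gripper_width: 0.0295
time_s: 1.7
tcp_pos: [0.4475, 0.1751, 0.2518]
eef_rot: [6.4, 89.3, -140.7]
contact_force: [-0.6, 0.1, 1.1]
gripper_width: 0.0005
t 1.7 tcp [0.4475 0.1751 0.2518] gb -0.0435 0.1433 jaw -147.1 toolx [-0.009 -0.008 -1.   ] Fgb -0.5 0.3 1.1 w 0.0005 j [ 45.   1. -20.  -0. -69. -12.]
units [ 2.53 -4.26]
```

```bash
python3 -m handwheel '[[[0.5,-0.8,0,-0.5],[0.5,-0.8,0,-0.5],[0.5,-0.8,0,-0.5],[0.5,-0.8,0,-0.5],[0.5,-0.8,0,-0.5],[0.3,-0.5,0,-0.5],[0,0,0,0],[0,0,0,0]]]'; python3 -c "
from h import *
st();goto(0,-.05)"
```

```text
time_s: 2.5
tcp_pos: [0.5618, -0.0045, 0.25]
eef_rot: [0.0, 89.2, -161.9]
contact_force: [-0.7, 0.4, -0.1]
gripper_width: 0.0002
t 2.5 tcp [ 0.5618 -0.0045  0.25  ] gb 0.0098 -0.0628 jaw -161.9 toolx [-0.013 -0.004 -1.   ] Fgb -0.6 0.6 -0.1 w 0.0002 j [ 19.  10. -11.  -0. -70.  -1.]
units [-0.33  0.23]
```

```bash
python3 -m handwheel '[[[-0.35,0.23,0,0],[0,0,0,0]]]'; python3 - <<'E'
from h import *
st();goto(0,-.05)
a=vision.capture("top")[110:250,165:335]; cv2.imwrite("pics/t2.png",cv2.resize(a,None,fx=4,fy=4,interpolation=cv2.INTER_CUBIC))
a=vision.capture("scene")[125:245,185:315]; cv2.imwrite("pics/s2.png",cv2.resize(a,None,fx=4,fy=4,interpolation=cv2.INTER_CUBIC))
E
```

```text
time_s: 2.7
tcp_pos: [0.5463, 0.007, 0.2494]
eef_rot: [-1.6, 89.1, -163.4]
contact_force: [-0.2, 0.1, 0.4]
gripper_width: 0.0006
t 2.7 tcp [0.5463 0.007  0.2494] gb -0.0014 -0.0471 jaw -161.8 toolx [-0.014 -0.004 -1.   ] Fgb -0.1 0.1 0.4 w 0.0006 j [ 21.   8. -13.  -0. -70.  -3.]
units [ 0.05 -0.06]
```

View pics/s2.png

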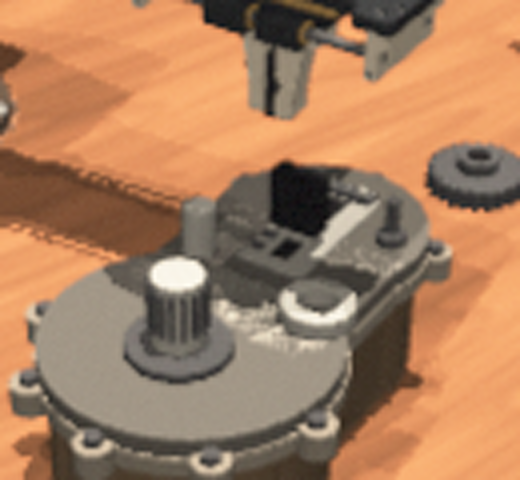

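View pics/t2.png

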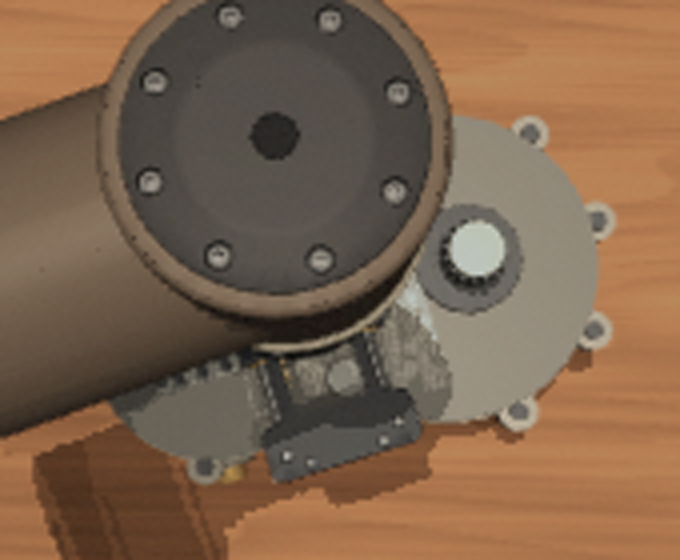

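The scene view shows the shut fingertips at about (275,112) in the crop, clear on the big-end side of the grip at about (300,200). The top view is hidden by the arm. Next I descend behind the grip.

```bash
python3 -m handwheel '[[[0.08,-0.12,-0.5,0],[0,0,-0.5,0],[0,0,-0.5,0],[0,0,0,0]]]'; python3 - <<'E'
from h import *
st();goto(0,-.05)
a=vision.capture("scene")[125:245,185:315]; cv2.imwrite("pics/s3.png",cv2.resize(a,None,fx=4,fy=4,interpolation=cv2.INTER_CUBIC))
E
```

```text
time_s: 3.2
tcp_pos: [0.551, 0.0048, 0.1902]
eef_rot: [1.8, 89.5, -159.6]
contact_force: [-0.6, 0.7, 0.2]
gripper_width: 0.0004
t 3.2 tcp [0.551  0.0048 0.1902] gb 0.0024 -0.0506 jaw -161.4 toolx [-0.009 -0.003 -1.   ] Fgb -0.3 0.8 0.2 w 0.0004 j [ 21.  11. -18.  -0. -62.  -2.]
units [-0.06 -0.  ]
```

View pics/s3.png

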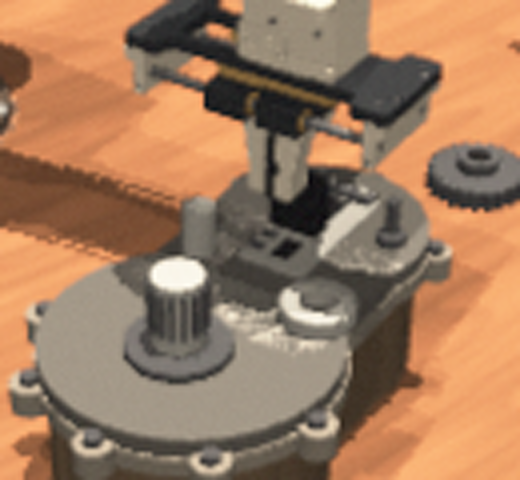

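The fingers at about (277,195) are just behind the grip. I carry on down to z ≈ 0.15.

```bash
python3 -m handwheel '[[[-0.06,-0.02,-0.5,0],[0,0,-0.5,0],[0,0,0,0]]]'; python3 - <<'E'
from h import *
st()
E
```

```text
time_s: 3.55
tcp_pos: [0.5522, 0.0055, 0.1556]
eef_rot: [79.5, 89.9, -81.7]
contact_force: [-0.5, -0.6, 0.0]
gripper_width: 0.0005
t 3.55 tcp [0.5522 0.0055 0.1556] gb 0.0037 -0.0503 jaw -161.2 toolx [ 0.    -0.002 -1.   ] Fgb -0.6 -0.4 0.0 w 0.0005 j [ 21.  12. -21.   0. -57.  -2.]
```

```bash
python3 -m handwheel '[[[-0.1,0.07,0,0],[-0.04,0.1,0,0],[-0.03,0.1,0,0],[-0.03,0.1,0,0],[0,0,0,0]]]'; python3 -c "
from h import *
st()"; python3 -m handwheel '[[[-0.04,0.1,0,0],[-0.03,0.1,0,0],[-0.03,0.1,0,0],[-0.03,0.1,0,0],[0,0,0,0]]]'; python3 -c "
from h import *
st()"
```

```text
time_s: 4.05
tcp_pos: [0.5458, 0.0201, 0.1608]
eef_rot: [120.8, 89.6, -40.4]
contact_force: [1.9, -2.7, -1.6]
gripper_width: 0.0006
t 4.05 tcp [0.5458 0.0201 0.1608] gb 0.0022 -0.0345 jaw -161.2 toolx [ 0.006 -0.005 -1.   ] Fgb 1.0 -3.2 -1.6 w 0.0006 j [ 23.  11. -21.   0. -57.  -4.]
time_s: 4.55
tcp_pos: [0.5411, 0.0354, 0.1624]
eef_rot: [115.7, 89.3, -45.5]
contact_force: [1.7, -2.8, -2.4]
gripper_width: 0.0006
t 4.55 tcp [0.5411 0.0354 0.1624] gb 0.0025 -0.0185 jaw -161.2 toolx [ 0.008 -0.008 -1.   ] Fgb 0.8 -3.2 -2.4 w 0.0006 j [ 25.  11. -22.   1. -57.  -6.]
```

```bash
python3 -m handwheel '[[[-0.04,0.1,-0.05,0],[-0.04,0.1,-0.05,0],[-0.04,0.1,-0.05,0],[-0.03,0.1,-0.05,0],[0,0,0,0]]]'; python3 -c "
from h import *
st()"; python3 -m handwheel '[[[-0.04,0.1,-0.03,0],[-0.03,0.1,-0.03,0],[-0.03,0.05,0,0],[0,0,0,0]]]'; python3 - <<'E'
from h import *
st()
a=vision.capture("scene")[125:245,185:315]; cv2.imwrite("pics/s4.png",cv2.resize(a,None,fx=4,fy=4,interpolation=cv2.INTER_CUBIC))
E
```

```text
time_s: 5.05
tcp_pos: [0.5368, 0.0507, 0.1577]
eef_rot: [118.9, 89.0, -42.2]
contact_force: [0.6, -2.5, -2.8]
gripper_width: 0.0006
t 5.05 tcp [0.5368 0.0507 0.1577] gb 0.003 -0.0026 jaw -161.1 toolx [ 0.013 -0.012 -1.   ] Fgb -0.2 -2.6 -2.8 w 0.0006 j [ 27.  11. -23.   1. -56.  -9.]
time_s: 5.45
tcp_pos: [0.5326, 0.0622, 0.1555]
eef_rot: [122.4, 89.0, -38.6]
contact_force: [0.2, -2.1, 1.6]
gripper_width: 0.0005
t 5.45 tcp [0.5326 0.0622 0.1555] gb 0.0026 0.0097 jaw -161.0 toolx [ 0.014 -0.011 -1.   ] Fgb -0.4 -2.0 1.6 w 0.0005 j [ 28.  11. -24.   1. -56. -10.]
```

View pics/s4.png

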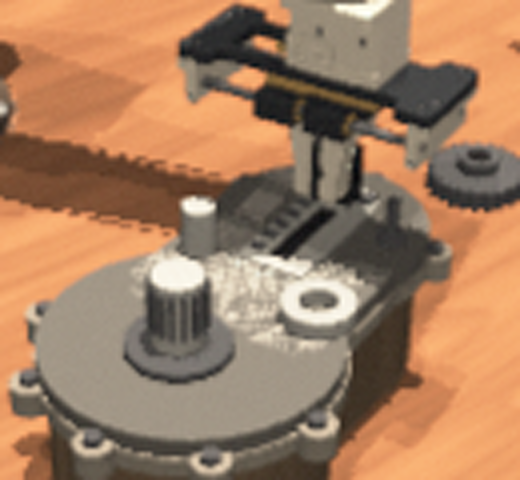

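The lever is following; the fingers are at (325,180) with the grip's edge showing behind them. I push on gently until the stop is felt.

```bash
python3 -m handwheel '[[[-0.03,0.08,0,0],[0,0,0,0]]]'; python3 -c "
from h import *
st()"; python3 -m handwheel '[[[-0.03,0.08,0,0],[0,0,0,0]]]'; python3 -c "
from h import *
st()"
```

```text
time_s: 5.7
tcp_pos: [0.5326, 0.0619, 0.1557]
eef_rot: [111.6, 88.7, -49.4]
contact_force: [1.1, 0.5, 0.8]
gripper_width: 0.0002
t 5.7 tcp [0.5326 0.0619 0.1557] gb 0.0025 0.0093 jaw -161.0 toolx [ 0.015 -0.017 -1.   ] Fgb 1.2 0.1 0.8 w 0.0002 j [ 29.  11. -24.   2. -55. -10.]
time_s: 5.9
tcp_pos: [0.5325, 0.0616, 0.1557]
eef_rot: [105.3, 88.4, -55.7]
contact_force: [-0.8, 1.0, -0.3]
gripper_width: 0.0003
t 5.9 tcp [0.5325 0.0616 0.1557] gb 0.0024 0.0091 jaw -161.1 toolx [ 0.015 -0.023 -1.   ] Fgb -0.4 1.2 -0.3 w 0.0003 j [ 29.  10. -24.   2. -55. -11.]
```

```bash
python3 - <<'E'
from h import *
s=st(); print(s["moment"],s["joint_torque"].round(1),s["joints"].round(1))
a=vision.capture("scene")[20:245,125:425]; cv2.imwrite("pics/s5.png",cv2.resize(a,None,fx=2.6,fy=2.6,interpolation=cv2.INTER_CUBIC))
s=st()
E
```

```text
t 5.9 tcp [0.5325 0.0616 0.1557] gb 0.0024 0.0091 jaw -161.1 toolx [ 0.015 -0.023 -1.   ] Fgb -0.4 1.2 -0.3 w 0.0003 j [ 29.  10. -24.   2. -55. -11.]
[ 0.1725534   0.01953518 -0.015096  ] [ -0.2 -40.9  25.7   6.5  -0.   -0.1] [ 28.7  10.5 -23.9   1.9 -55.5 -10.9]
t 5.95 tcp [0.5324 0.0619 0.1557] gb 0.0023 0.0095 jaw -161.1 toolx [ 0.015 -0.022 -1.   ] Fgb 0.1 -3.9 -0.1 w 0.0002 j [ 29.  10. -24.   2. -55. -11.]
```

View pics/s5.png

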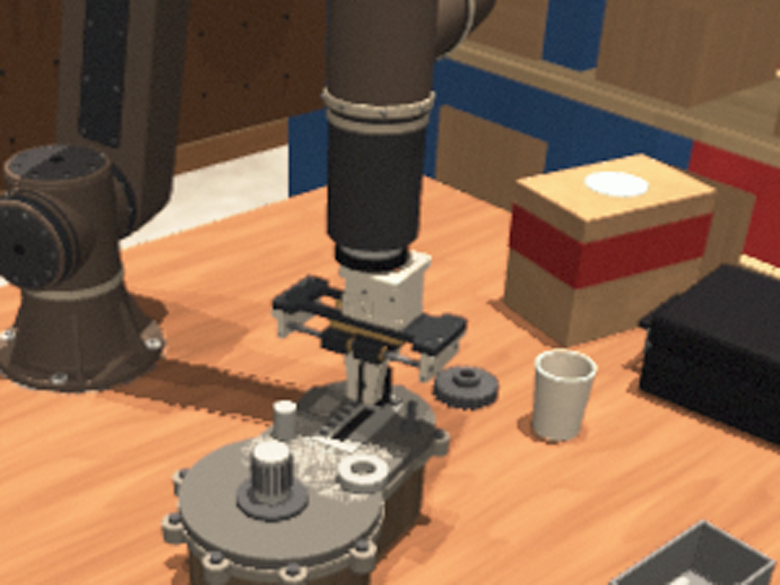

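The force is noisy, so I push with larger rows to feel the stop clearly.

```bash
python3 -m handwheel '[[[-0.05,0.15,0,0]]]'; python3 -c "
from h import *
st()"; python3 -m handwheel '[[[-0.05,0.15,0,0]]]'; python3 -c "
from h import *
st()"
```

```text
time_s: 6.05
tcp_pos: [0.5318, 0.063, 0.156]
eef_rot: [99.0, 88.1, -62.1]
contact_force: [31.6, -56.1, -15.6]
gripper_width: 0.0004
t 6.05 tcp [0.5318 0.063  0.156 ] gb 0.0021 0.0107 jaw -161.1 toolx [ 0.016 -0.03  -0.999] Fgb 12.7 -63.1 -15.6 w 0.0004 j [ 29.  10. -24.   2. -55. -12.]
time_s: 6.15
tcp_pos: [0.5318, 0.0625, 0.1562]
eef_rot: [94.3, 87.5, -66.8]
contact_force: [30.3, -47.6, -16.3]
gripper_width: 0.0003
t 6.15 tcp [0.5318 0.0625 0.1562] gb 0.002 0.0102 jaw -161.1 toolx [ 0.017 -0.04  -0.999] Fgb 14.2 -54.6 -16.3 w 0.0003 j [ 30.  10. -24.   3. -55. -12.]
```

That is a hard stop at 55–63 N, so the lever is home. I relax, back off and lift clear.

```bash
python3 -m handwheel '[[[0,0,0,0],[0,0,0,0],[0,0,0,0],[0.04,-0.12,0,0],[0.06,-0.2,0,0],[0.06,-0.2,0,0],[0,0,0,0]]]'; python3 -c "
from h import *
st()"; python3 -m handwheel '[[[0,0,0.7,0],[0,0,0.8,0],[0,0,0.8,0],[0,0,0,0]]]'; python3 - <<'E'
from h import *
st()
a=vision.capture("scene")[125:245,185:315]; cv2.imwrite("pics/s6.png",cv2.resize(a,None,fx=5,fy=5,interpolation=cv2.INTER_CUBIC))
a=vision.capture("top")[110:250,165:335]; cv2.imwrite("pics/t6.png",cv2.resize(a,None,fx=4,fy=4,interpolation=cv2.INTER_CUBIC))
E
```

```text
time_s: 6.85
tcp_pos: [0.5388, 0.0395, 0.1557]
eef_rot: [93.3, 87.4, -67.9]
contact_force: [-0.3, 0.0, 0.3]
gripper_width: 0.0006
t 6.85 tcp [0.5388 0.0395 0.1557] gb 0.0015 -0.0138 jaw -161.1 toolx [ 0.017 -0.041 -0.999] Fgb -0.2 0.1 0.3 w 0.0006 j [ 27.  11. -24.   3. -55. -10.]
time_s: 7.25
tcp_pos: [0.5378, 0.0381, 0.25]
eef_rot: [89.4, 87.4, -71.8]
contact_force: [0.3, -1.3, -0.6]
gripper_width: 0.0002
t 7.25 tcp [0.5378 0.0381 0.25  ] gb 0.0002 -0.0148 jaw -161.2 toolx [ 0.014 -0.042 -0.999] Fgb -0.1 -1.3 -0.6 w 0.0002 j [ 27.   6. -16.   3. -68.  -9.]
```

View pics/s6.png

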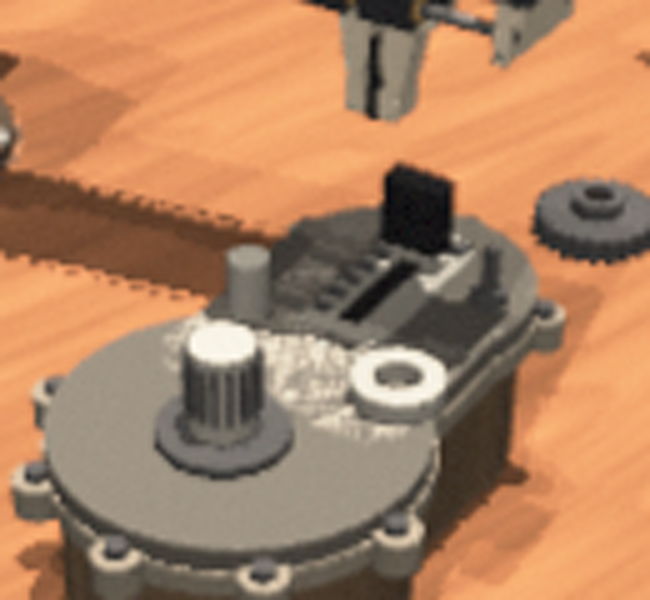

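```bash
python3 - <<'E'
from h import *
for q in (0,.004,.008,.016):
    print(q,[tuple(int(round(t)) for t in (np.array(proj("scene",np.r_[O+sx*.02*X+(.032-q-.01)*Y,.188]))-[185,125])*5+2) for sx in(-1,1)])
im=vision.capture("scene");im0=cv2.imread("pics/scene0.png")
def ends(i,n):
    g=i.max(2)[125:245,185:315]; m=(g<35).astype(np.uint8); k,l,s,c=cv2.connectedComponentsWithStats(m)
    print(n,[(s[j].tolist(),c[j].round(1)) for j in range(1,k) if s[j][4]>60])
ends(im0,"start");ends(im,"now")
E
```

```text
0 [(379, 171), (440, 191)]
0.004 [(375, 174), (437, 194)]
0.008 [(371, 177), (433, 198)]
0.016 [(364, 183), (426, 204)]
start [([68, 43, 14, 16, 172], array([74.2, 50.7]))]
now [([77, 34, 13, 17, 166], array([82.8, 42.8]))]
```

The grip's blob moved by (8.6,-7.9) px, which matches 48 mm of travel (9,-7.5), so the lever is home. Now I cross over it to the stop side.

```bash
python3 -m handwheel '[[[-0.16,0.5,0,0],[-0.16,0.5,0,0],[-0.16,0.5,0,0],[-0.15,0.45,0,0],[0,0,0,0],[0,0,0,0]]]'; python3 -c "
from h import *
st();goto(0,.067)"
```

```text
time_s: 8.0
tcp_pos: [0.5059, 0.1162, 0.2377]
eef_rot: [66.7, 87.2, -94.7]
contact_force: [0.1, -0.5, 0.1]
gripper_width: 0.0005
t 8.0 tcp [0.5059 0.1162 0.2377] gb -0.0061 0.0693 jaw -161.4 toolx [-0.004 -0.049 -0.999] Fgb -0.0 -0.5 0.1 w 0.0005 j [ 36.   6. -18.   2. -68. -19.]
units [ 0.16 -0.01]
```

```bash
python3 -m handwheel '[[[0.15,0.04,-0.3,0],[0,0,-0.5,0],[0,0,-0.4,0],[0,0,0,0]]]'; python3 -c "
from h import *
st();goto(0,.067)
a=vision.capture('scene')[125:245,185:315]; cv2.imwrite('pics/s7.png',cv2.resize(a,None,fx=5,fy=5,interpolation=cv2.INTER_CUBIC))
"
```

```text
time_s: 8.4
tcp_pos: [0.5126, 0.1157, 0.1846]
eef_rot: [64.3, 87.1, -97.2]
contact_force: [0.5, -0.2, 0.0]
gripper_width: 0.0005
t 8.4 tcp [0.5126 0.1157 0.1846] gb 0.0001 0.0668 jaw -161.5 toolx [-0.006 -0.05  -0.999] Fgb 0.4 -0.3 0.0 w 0.0005 j [ 36.   9. -22.   2. -61. -18.]
units [-0.01  0.  ]
```

View pics/s7.png

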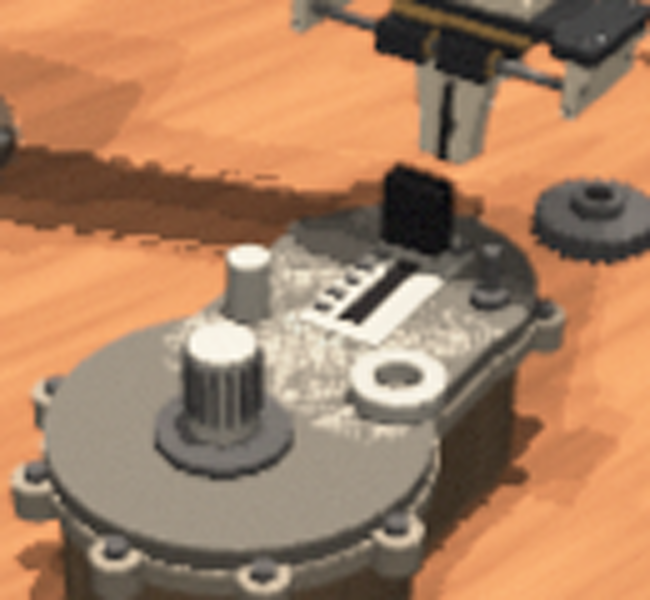

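The fingertips at (455,155) are behind and right of the grip at (418,205), on the stop side. I go down to working height.

```bash
python3 -m handwheel '[[[0,0,-0.4,0],[0,0,-0.3,0],[0,0,0,0]]]'; python3 -c "
from h import *
st()"; python3 -m handwheel '[[[0.03,-0.1,0,0],[0.02,-0.1,0,0],[0,0,0,0]]]'; python3 -c "
from h import *
st()"
```

```text
time_s: 8.75
tcp_pos: [0.5149, 0.1152, 0.1578]
eef_rot: [67.5, 87.1, -94.0]
contact_force: [0.5, 0.1, 0.2]
gripper_width: 0.0003
t 8.75 tcp [0.5149 0.1152 0.1578] gb 0.0021 0.0656 jaw -161.6 toolx [-0.003 -0.05  -0.999] Fgb 0.5 -0.1 0.2 w 0.0003 j [ 36.  11. -24.   3. -57. -19.]
time_s: 9.05
tcp_pos: [0.5181, 0.1067, 0.1595]
eef_rot: [69.8, 87.2, -91.7]
contact_force: [0.7, -0.3, -0.1]
gripper_width: 0.0003
t 9.05 tcp [0.5181 0.1067 0.1595] gb 0.0026 0.0565 jaw -161.5 toolx [-0.001 -0.049 -0.999] Fgb 0.6 -0.4 -0.1 w 0.0003 j [ 35.  10. -24.   3. -57. -18.]
```

```bash
python3 -m handwheel '[[[0.02,-0.06,0,0],[0,0,0,0]]]'; python3 -c "
from h import *
st()"; python3 -m handwheel '[[[0.02,-0.06,-0.02,0],[0,0,0,0]]]'; python3 -c "
from h import *
st()";python3 -m handwheel '[[[0.02,-0.06,-0.02,0],[0,0,0,0]]]'; python3 -c "
from h import *
st()"
```

```text
time_s: 9.25
tcp_pos: [0.5194, 0.1041, 0.1605]
eef_rot: [71.5, 87.2, -90.0]
contact_force: [0.1, -0.3, -0.0]
gripper_width: 0.0005
t 9.25 tcp [0.5194 0.1041 0.1605] gb 0.003 0.0536 jaw -161.5 toolx [-0.    -0.048 -0.999] Fgb -0.0 -0.3 -0.0 w 0.0005 j [ 34.  10. -24.   3. -57. -17.]
time_s: 9.45
tcp_pos: [0.5203, 0.1027, 0.1603]
eef_rot: [72.5, 87.4, -89.0]
contact_force: [-1.8, 2.0, -1.4]
gripper_width: 0.0004
t 9.45 tcp [0.5203 0.1027 0.1603] gb 0.0034 0.052 jaw -161.5 toolx [ 0.001 -0.046 -0.999] Fgb -1.1 2.5 -1.4 w 0.0004 j [ 34.  10. -24.   3. -57. -17.]
time_s: 9.65
tcp_pos: [0.5205, 0.1029, 0.16]
eef_rot: [72.9, 87.6, -88.6]
contact_force: [-1.5, 2.3, -0.6]
gripper_width: 0.0006
t 9.65 tcp [0.5205 0.1029 0.16  ] gb 0.0037 0.0521 jaw -161.5 toolx [ 0.001 -0.041 -0.999] Fgb -0.7 2.7 -0.6 w 0.0006 j [ 34.  10. -24.   2. -57. -17.]
```

Contact is at TCP y = 0.052 with the lever home, so lever value ≈ 0.052 − TCP y. The crests then fall at TCP 0.044, 0.028 and 0.012, and I must not go much below 0.006.

```bash
python3 -m handwheel '[[[0,-0.1,-0.03,0],[0.02,-0.1,-0.03,0],[0,0,0,0]]]'; python3 -c "
from h import *
st()"; python3 -m handwheel '[[[0,-0.1,-0.03,0],[0.02,-0.1,-0.03,0],[0,0,0,0]]]'; python3 -c "
from h import *
st()"
```

```text
time_s: 9.95
tcp_pos: [0.5221, 0.0996, 0.1596]
eef_rot: [79.9, 88.1, -81.5]
contact_force: [-1.8, 2.4, -2.3]
gripper_width: 0.0002
t 9.95 tcp [0.5221 0.0996 0.1596] gb 0.0042 0.0484 jaw -161.5 toolx [ 0.005 -0.033 -0.999] Fgb -1.0 2.9 -2.3 w 0.0002 j [ 33.  10. -24.   2. -57. -16.]
time_s: 10.25
tcp_pos: [0.5239, 0.0923, 0.1578]
eef_rot: [84.1, 88.1, -77.2]
contact_force: [-0.6, 0.2, 0.5]
gripper_width: 0.0005
t 10.25 tcp [0.5239 0.0923 0.1578] gb 0.0036 0.041 jaw -161.4 toolx [ 0.007 -0.032 -0.999] Fgb -0.5 0.3 0.5 w 0.0005 j [ 32.  10. -24.   2. -56. -15.]
```

```bash
cat >> h.py <<'E'
def lev(n):
    im=vision.capture("scene");g=im.max(2)[125:245,185:315]; m=(g<35).astype(np.uint8); k,l,s,c=cv2.connectedComponentsWithStats(m)
    print([(s[j].tolist(),c[j].round(1).tolist()) for j in range(1,k) if s[j][4]>60],"home 82.8,42.8 / n3 74.2,50.7")
    cv2.imwrite(n,cv2.resize(im[125:245,185:315],None,fx=5,fy=5,interpolation=cv2.INTER_CUBIC))
E
python3 -c "
from h import *
lev('pics/s8.png')"; python3 -m handwheel '[[[0,-0.1,0,0],[0.02,-0.1,0,0],[0,0,0,0]]]'; python3 -c "
from h import *
st()"
```

```text
[([74, 36, 14, 18, 203], [80.2, 44.3])] home 82.8,42.8 / n3 74.2,50.7
time_s: 10.6
tcp_pos: [0.5244, 0.0859, 0.1577]
eef_rot: [85.6, 88.3, -75.8]
contact_force: [-3.3, 5.3, 3.5]
gripper_width: 0.0004
t 10.6 tcp [0.5244 0.0859 0.1577] gb 0.0022 0.0347 jaw -161.4 toolx [ 0.007 -0.028 -1.   ] Fgb -1.5 6.0 3.5 w 0.0004 j [ 32.  10. -24.   2. -56. -14.]
```

The lever is in notch 1. I push on to the second crest.

```bash
python3 -m handwheel '[[[0,-0.1,-0.02,0],[0.02,-0.1,-0.02,0],[0,0,0,0]]]'; python3 -c "
from h import *
st()"; python3 -m handwheel '[[[0,-0.1,-0.02,0],[0,0,0,0]]]'; python3 -c "
from h import *
st();lev('pics/s9.png')"
```

```text
time_s: 10.9
tcp_pos: [0.5264, 0.0799, 0.1575]
eef_rot: [95.2, 88.5, -66.2]
contact_force: [0.3, -0.1, 0.4]
gripper_width: 0.0001
t 10.9 tcp [0.5264 0.0799 0.1575] gb 0.0022 0.0284 jaw -161.4 toolx [ 0.011 -0.024 -1.   ] Fgb 0.3 -0.2 0.4 w 0.0001 j [ 31.  10. -24.   2. -56. -13.]
time_s: 11.1
tcp_pos: [0.5261, 0.0749, 0.1564]
eef_rot: [92.7, 88.5, -68.7]
contact_force: [-1.5, 0.1, -0.1]
gripper_width: 0.0005
t 11.1 tcp [0.5261 0.0749 0.1564] gb 0.0004 0.0237 jaw -161.4 toolx [ 0.01  -0.025 -1.   ] Fgb -1.4 0.6 -0.1 w 0.0005 j [ 30.  10. -24.   2. -56. -13.]
[([70, 37, 16, 19, 208], [77.4, 46.8])] home 82.8,42.8 / n3 74.2,50.7
```

The lever is in notch 2. The third crest comes next, one row at a time.

```bash
python3 -m handwheel '[[[0.02,-0.1,0,0],[0.02,-0.08,0,0],[0,0,0,0]]]'; python3 -c "
from h import *
st()"; python3 -m handwheel '[[[0.02,-0.1,0,0],[0,0,0,0]]]'; python3 -c "
from h import *
st();lev('pics/s10.png')"
```

```text
time_s: 11.45
tcp_pos: [0.5275, 0.0702, 0.1564]
eef_rot: [97.8, 88.7, -63.7]
contact_force: [-3.2, 4.8, 2.5]
gripper_width: 0.0006
t 11.45 tcp [0.5275 0.0702 0.1564] gb 0.0002 0.0188 jaw -161.5 toolx [ 0.01 -0.02 -1.  ] Fgb -1.6 5.5 2.5 w 0.0006 j [ 30.  10. -24.   2. -56. -12.]
time_s: 11.65
tcp_pos: [0.5281, 0.068, 0.1565]
eef_rot: [103.5, 88.9, -58.0]
contact_force: [-1.8, 3.4, 1.3]
gripper_width: 0.0003
t 11.65 tcp [0.5281 0.068  0.1565] gb 0.0002 0.0166 jaw -161.5 toolx [ 0.01  -0.016 -1.   ] Fgb -0.7 3.8 1.3 w 0.0003 j [ 29.  10. -24.   1. -56. -11.]
[([77, 23, 16, 10, 72], [82.3, 27.2]), ([70, 39, 16, 18, 208], [76.8, 47.4])] home 82.8,42.8 / n3 74.2,50.7
```

```bash
python3 -m handwheel '[[[0.02,-0.1,0,0],[0,0,0,0]]]'; python3 -c "
from h import *
st()"; python3 -m handwheel '[[[0.02,-0.06,0,0],[0,0,0,0]]]'; python3 -c "
from h import *
st();lev('pics/s11.png')"
```

```text
time_s: 11.9
tcp_pos: [0.5291, 0.0647, 0.1565]
eef_rot: [106.3, 88.9, -55.2]
contact_force: [-0.7, 0.0, 0.1]
gripper_width: 0.0007
t 11.9 tcp [0.5291 0.0647 0.1565] gb 0.0001 0.0131 jaw -161.5 toolx [ 0.011 -0.015 -1.   ] Fgb -0.6 0.2 0.1 w 0.0007 j [ 29.  10. -24.   1. -56. -11.]
time_s: 12.1
tcp_pos: [0.5299, 0.0615, 0.1564]
eef_rot: [102.6, 88.9, -58.9]
contact_force: [0.0, -0.4, -0.8]
gripper_width: 0.0002
t 12.1 tcp [0.5299 0.0615 0.1564] gb -0.0002 0.0098 jaw -161.5 toolx [ 0.01  -0.017 -1.   ] Fgb -0.1 -0.4 -0.8 w 0.0002 j [ 29.  10. -24.   1. -56. -11.]
[([68, 41, 17, 18, 217], [74.7, 49.4])] home 82.8,42.8 / n3 74.2,50.7
```

The force has dropped to zero and the grip's blob is at (74.7,49.4), so the lever snapped into notch 3. I back off and lift.

```bash
python3 -m handwheel '[[[-0.06,0.2,0,0],[-0.06,0.2,0,0],[0,0,0.6,0],[0,0,0.8,0],[0,0,0.8,0],[-0.5,0.8,0.3,0],[-0.5,0.8,0.3,0],[0,0,0,0]]]'; python3 -m handwheel '[[[-0.3,0.9,0.2,0],[-0.3,0.9,0.2,0],[-0.3,0.9,0.2,0],[-0.3,0.9,0,0],[-0.3,0.9,0,0],[0,0,0,0],[0,0,0,0]]]'; python3 - <<'E'
from h import *
st();lev('pics/s12.png')
im=vision.capture("top"); a=im[125:240,175:330]; cv2.imwrite("pics/t12.png",cv2.resize(a,None,fx=5,fy=5,interpolation=cv2.INTER_CUBIC)); cv2.imwrite("pics/topf.png",im)
E
```

```text
time_s: 12.95
tcp_pos: [0.4813, 0.1463, 0.2718]
eef_rot: [94.3, 88.9, -67.3]
contact_force: [-0.4, 0.1, -0.1]
gripper_width: 0.0005
time_s: 13.65
tcp_pos: [0.4152, 0.3355, 0.2964]
eef_rot: [95.7, 88.9, -65.7]
contact_force: [-0.6, -0.3, -0.1]
gripper_width: 0.0006
t 13.65 tcp [0.4152 0.3355 0.2964] gb -0.0247 0.3058 jaw -161.4 toolx [ 0.008 -0.018 -1.   ] Fgb -0.7 -0.1 -0.1 w 0.0006 j [ 61.   5. -11.   1. -75. -42.]
[([68, 43, 14, 16, 172], [74.3, 50.6])] home 82.8,42.8 / n3 74.2,50.7
```

View pics/t12.png

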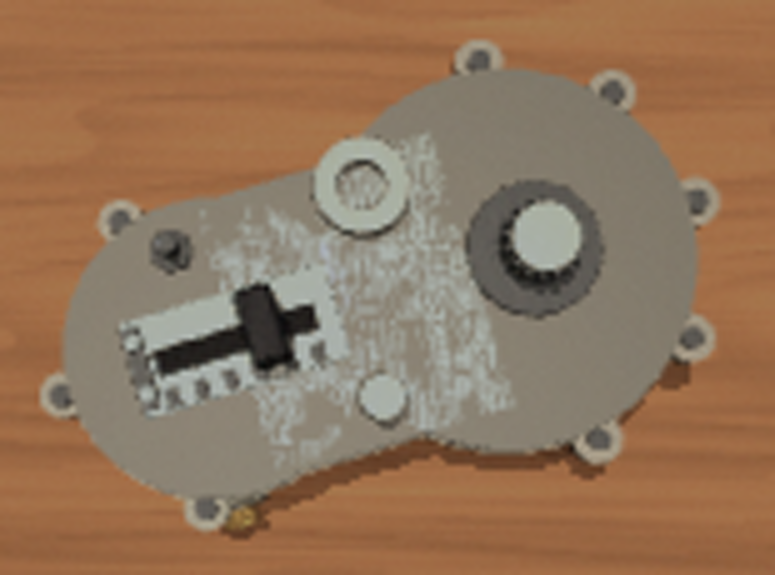

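View pics/s12.png

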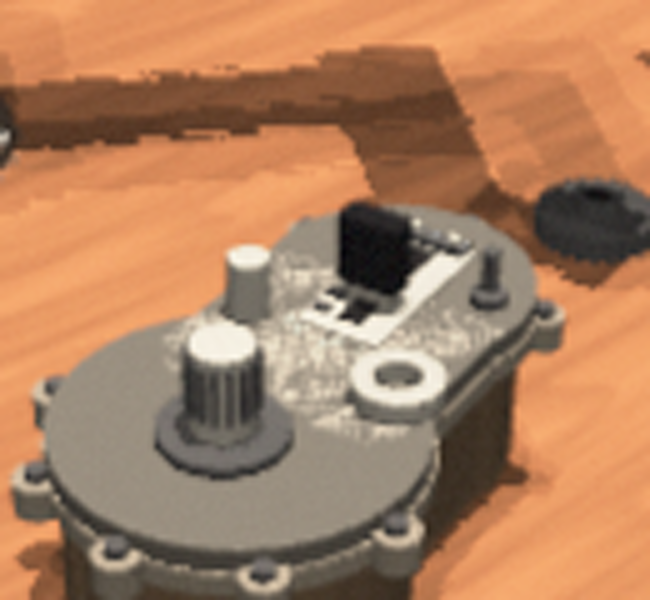

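View pics/topf.png

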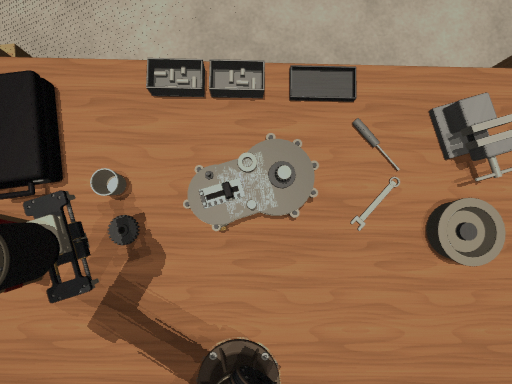

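Both views show the grip back in notch 3 (top picture at about (227,190), identical to the start picture). The bolt, socket, bearing, gear, cup and tools are unmoved, and the arm is clear of everything.

```bash
python3 -c "
from plant import close_job
print(close_job())"
```

```text
the job is handed in; nothing more can be done
None
```

The lever was pushed fully home and then back to the third notch, where it rests let go. I handed the job in at about 14 s of the 61 s; no verdict was reported.

**What I did:** The lever began in notch 3. With the fingers shut I pushed its big-end face until it met the stop. I then lifted over to the stop side and pushed it back one click at a time, stopping as it snapped into notch 3.

**Home check:** The force rose sharply to about 55–63 N, and the lever's shift in the picture matched 48 mm of travel. I had first tried to feel the stop with small pushes, but those gave unclear, noisy force readings, so I used larger ones.

**Last checks:** The lever's image position is (74.3, 50.6) against (74.2, 50.7) for notch 3 at the start. The fingers read no contact force and are far from the gearbox. By eye in the pictures, none of the loose things has moved; I did not measure each one. No check failed at the end.

**Tilt:** The tool tilted by up to about 3° during the work, with no visible effect.

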